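# Empty the capsule pan into the collecting box

### The job

Put the used coffee capsule that was left on the table into the collecting box, push the box along its rail until it is fully home under the spout, then lift the pan's handle so that all the capsules slide down through the spout into the box. Lower the pan gently back to level by its handle rather than letting it drop, and only then draw the box with all five capsules right out to the end of its rail, ready to be carried away; leave the mugs where they stand.

Things in the scene. Friction and masses are not known exactly. Their poses are not given: they have to be found in the camera images.
- stand: Fixed stand of bare sheet steel. Origin at table height on the rail's middle line. Its y axis runs along the rail: the box slides in towards +y, out towards -y; the tipping pan is on the +y side. Foot plate 216 mm wide (x), 6 mm thick, y -355 to 305 mm; rail sides 36 mm high at x +-101 mm, y -360 to 90 mm.
- spout (a point): Middle of the fixed spout's mouth, 126 mm above the table, 14 mm above the box's rim, at stand y -45 mm. The spout is open above and below, 166 mm wide (x); cheeks 3 mm thick and front plate (stand y -97 mm) reach up to 224 mm height; its chute floor slopes down from the pan's hinge to stand y 15 mm.
- box (a joint): How far the collecting box is drawn out along its rail, m: 0 = fully home against the inner stop under the spout, 0.17 = right out against the outer stop. It slides with about 2 N of friction, stays where it is left and cannot be lifted off.
- box_in (a point): Centre of the box's inner floor, 16 mm above the table; moves with the box, axes as the stand's; at stand y -45 mm when home. Black plastic box, open on top, 180 mm (x) by 210 mm (y, along the rail) outside, walls and floor 4 mm, 96 mm deep, rim 112 mm above the table.
- box_handle (a point): Middle of the bow handle's bar on the box's outer (-y) end; moves with the box. Round steel bar 10 mm thick, 110 mm long along the stand's x, 94 mm above the table, its middle line 48 mm off the end wall: an open gap of 43 mm between wall and bar, 100 mm wide, free from above.
- pan (a joint): Tilt of the tipping pan, rad: 0 = level on its support; grows as its handle is lifted, stop at 0.75. Let go, it falls back to 0. It weighs about 0.5 kg; 2 to 3 N at the handle lift it.
- pan_hinge (a point): Middle of the pan's hinge line (along the stand's x), fixed, 187 mm above the table at stand y 100 mm. Smooth steel drip pan 162 by 162 mm, floor 3 mm, sides and handle end 40 mm high; open at the hinge, where it pours into the spout. Capsules slide off beyond about 0.4 rad; 0.65 surely empties it.
- pan_handle (a point): Middle of the bar of the pan's handle; moves with the pan. Round black bar 12 mm thick, 100 mm long along the stand's x, 210 mm from the hinge along the pan, 25 mm above the hinge line and 212 mm above the table when level; 42 mm gap between bar and end wall.
- capsule0: Used coffee capsule, 40 mm high: foil rim 60 mm across, 3 mm thick at the bottom, body tapering from 53 mm across to 49 mm at 32 mm height, domed top; about 30 g. Origin: centre of the rim's underside; z up when it stands on its rim. Starts standing on the pan, 190 mm above the table.
- capsule1: Used coffee capsule, 40 mm high: foil rim 60 mm across, 3 mm thick at the bottom, body tapering from 53 mm across to 49 mm at 32 mm height, domed top; about 30 g. Origin: centre of the rim's underside; z up when it stands on its rim. Starts standing on the pan, 190 mm above the table.
- capsule2: Used coffee capsule, 40 mm high: foil rim 60 mm across, 3 mm thick at the bottom, body tapering from 53 mm across to 49 mm at 32 mm height, domed top; about 30 g. Origin: centre of the rim's underside; z up when it stands on its rim. Starts standing on the pan, 190 mm above the table.
- capsule3: Used coffee capsule, 40 mm high: foil rim 60 mm across, 3 mm thick at the bottom, body tapering from 53 mm across to 49 mm at 32 mm height, domed top; about 30 g. Origin: centre of the rim's underside; z up when it stands on its rim. Starts standing on the pan, 190 mm above the table.
- capsule4: Used coffee capsule, 40 mm high: foil rim 60 mm across, 3 mm thick at the bottom, body tapering from 53 mm across to 49 mm at 32 mm height, domed top; about 30 g. Origin: centre of the rim's underside; z up when it stands on its rim. Starts on the table beside the box, on the side away from the robot.
- mug0: White mug standing upside down on the table, 82 mm across, 94 mm high, handle reaching 71 mm from its axis towards its x axis; 0.32 kg. Origin: centre of its rim on the table. Must stay where it is.
- mug1: White mug standing upside down on the table, 82 mm across, 94 mm high, handle reaching 71 mm from its axis towards its x axis; 0.32 kg. Origin: centre of its rim on the table. Must stay where it is.
- mug2: White mug standing upside down on the table, 82 mm across, 94 mm high, handle reaching 71 mm from its axis towards its x axis; 0.32 kg. Origin: centre of its rim on the table. Must stay where it is.

How it is judged:
On the way, in this order (a step that is already met when the one before it is completed fails the run):
1. the capsule from the table is in the collecting box, the box not yet home (x of capsule4 in the frame of box_in between -0.0895 and 0.0895 m and y of capsule4 in the frame of box_in between -0.104 and 0.104 m and z of capsule4 in the frame of box_in between -0.01 and 0.096 m and value of joint box above 0.03 m), for 0.2 s.
2. the box, with that capsule in it, is fully home under the spout (within 8 mm), the other four capsules still on the level pan (x of capsule4 in the frame of box_in between -0.0895 and 0.0895 m and y of capsule4 in the frame of box_in between -0.104 and 0.104 m and z of capsule4 in the frame of box_in between -0.01 and 0.096 m and value of joint box below 0.008 m and value of joint pan below 0.04 rad and height (world z) of each of capsule0, capsule1, capsule2, capsule3 above 0.17 m), for 0.2 s.
3. the pan is tipped by more than 0.3 rad with the box still home (value of joint box below 0.008 m and value of joint pan above 0.3 rad), for 0.1 s.
4. the pan is back level (under 0.04 rad) and all five capsules are in the box, the box still home (x of capsule0 in the frame of box_in between -0.0895 and 0.0895 m and y of capsule0 in the frame of box_in between -0.104 and 0.104 m and z of capsule0 in the frame of box_in between -0.01 and 0.096 m and x of capsule1 in the frame of box_in between -0.0895 and 0.0895 m and y of capsule1 in the frame of box_in between -0.104 and 0.104 m and z of capsule1 in the frame of box_in between -0.01 and 0.096 m and x of capsule2 in the frame of box_in between -0.0895 and 0.0895 m and y of capsule2 in the frame of box_in between -0.104 and 0.104 m and z of capsule2 in the frame of box_in between -0.01 and 0.096 m and x of capsule3 in the frame of box_in between -0.0895 and 0.0895 m and y of capsule3 in the frame of box_in between -0.104 and 0.104 m and z of capsule3 in the frame of box_in between -0.01 and 0.096 m and x of capsule4 in the frame of box_in between -0.0895 and 0.0895 m and y of capsule4 in the frame of box_in between -0.104 and 0.104 m and z of capsule4 in the frame of box_in between -0.01 and 0.096 m and value of joint box below 0.008 m and value of joint pan below 0.04 rad), for 0.2 s.
At the end, for the whole second after the job is handed in: The box is drawn out to its outer stop (joint over 0.16 of 0.17 m) with all five capsules at rest inside it, below its rim; the pan is level (under 0.04 rad); the mugs stand upright within 30 mm of where they were (x of capsule0 in the frame of box_in between -0.0895 and 0.0895 m and y of capsule0 in the frame of box_in between -0.104 and 0.104 m and z of capsule0 in the frame of box_in between -0.01 and 0.096 m and x of capsule1 in the frame of box_in between -0.0895 and 0.0895 m and y of capsule1 in the frame of box_in between -0.104 and 0.104 m and z of capsule1 in the frame of box_in between -0.01 and 0.096 m and x of capsule2 in the frame of box_in between -0.0895 and 0.0895 m and y of capsule2 in the frame of box_in between -0.104 and 0.104 m and z of capsule2 in the frame of box_in between -0.01 and 0.096 m and x of capsule3 in the frame of box_in between -0.0895 and 0.0895 m and y of capsule3 in the frame of box_in between -0.104 and 0.104 m and z of capsule3 in the frame of box_in between -0.01 and 0.096 m and x of capsule4 in the frame of box_in between -0.0895 and 0.0895 m and y of capsule4 in the frame of box_in between -0.104 and 0.104 m and z of capsule4 in the frame of box_in between -0.01 and 0.096 m and value of joint box above 0.16 m and value of joint pan below 0.04 rad and linear speed of each of capsule0, capsule1, capsule2, capsule3, capsule4 below 0.05 m/s and distance of each of mug0, mug1, mug2 from where it was at the start of the episode below 0.03 m and angle between each of mug0, mug1, mug2's own z axis and vertical below 0.1 rad); the robot touches nothing.
It fails at once if the pan is dropped back (falls faster than 1.5 rad/s) (velocity of joint pan below -1.5 rad/s).
It fails at once if a mug is moved by more than 30 mm (distance of any of mug0, mug1, mug2 from where it was at the start of the episode above 0.03 m).
It also fails if it takes over 72 s, if anything falls off the work surface, if the arm or the gripper's body presses on something with over 40 N, if the wrist force passes 120 N, or if a joint passes its speed limit or range.

### The arm

A 7-joint arm with a two-finger parallel gripper is mounted at the origin on the work surface. World frame = base frame: x ahead of the robot, y to its left, z up, the work surface at z = 0. Lengths are in m, angles in rad, forces in N, time in s.
With the tool pointing down it reaches from about 0.4 to 0.9 m from the base axis. Payload 5.5 kg.
Tool frame: the origin (TCP) lies midway between the tips of the shut fingers; the grasp point (between the pads) lies 19 mm behind it (manip.grip_depth is the distance from the TCP to the grasp point, in m); z points along the fingers, y is the line along which they close (so a half turn about z gives the same grasp; the last joint's range is limited). The gripper opens to 92 mm and grips with 3 to 60 N. Pads are 19 mm wide; open, the fingers measure 130 mm over their backs; the gripper's body (75 mm by 190 mm) begins 47 mm behind the grasp point.
Start: joints at [-0.905, 0.501, -0.427, 1.55, 0.221, 1.138, -0.21], TCP at [0.255, 0.598, 0.227] pointing down, gripper open.
Joint ranges: [-2.88, 2.88], [-0.31, 2.03], [-1.54, 1.56], [0.2, 2.42], [-1.41, 4.55], [0.19, 2.02], [-2.57, 2.57]. Speed limits (rad/s): [2.57, 2.57, 3.14, 3.14, 3.14, 3.14, 3.14].

### API

Orientations are given as a unit quaternion [x, y, z, w].
In Python, from bench import manip, effector, viewer gives the robot as it stands. Calls block until the motion is done:
- manip.move_pose(position, orientation): joint-space move of the TCP to a pose.
- manip.servo_line(position, ori=None, vel=0.15): straight line of the TCP; ori=None keeps the orientation; vel is the mean speed in m/s.
- manip.movej(angles): joint-space move.
- effector.open_jaws() and effector.close(f_grip=None): open the fingers fully, or close them until they stop; f_grip is the grip in N (None keeps the last).
- manip.sleep(seconds).
- manip.solve_ik(position, orientation): joint angles nearest the present ones, or None.
- viewer.get_image(name): name is "scene" or "top" or "wrist"; returns the picture (420x560x3 uint8, red, green, blue); there is no depth.
- viewer.get_calibration(name): a dict with "vfov" (degrees; the focal length in pixels is half the picture's height over the tangent of half this angle, whatever the lens; pixels are square), "cx", "cy" (the principal point, pixels), "eye" and "attitude" of the camera in the world. Camera axes: x right, y down, z forward; pixel columns grow to the right and rows downward; lengths in m; the calibration is good to about 2 mm. A picture is of the moment at which its call begins: read the wrist's pose just before it. get_calibration takes no time and is no camera call; for the wrist camera it gives the pose at the moment of the call.
A pose or a line that the arm cannot do raises manip.PlanningError and nothing moves.
- manip.hand_in(): hands the job in; it is judged then, once.
Readings, each from a call of its own:
- manip.current_clock(): time.
- manip.current_q(): joint angles.
- manip.current_joint_velocities(): joint speeds.
- manip.current_tau(): joint torques, N m.
- manip.current_tool_pos(): TCP position.
- manip.current_tcp_rot(): TCP orientation.
- manip.current_force(): force on the tool from outside, world axes, zero at the start.
- manip.current_wrist_torque(): the same for the moment, N m.
- manip.current_finger_gap(): finger opening in m.
- manip.current_gripper_force(): force on a finger pad.
Only numpy, scipy, OpenCV 4.12 (cv2) and the standard library are available. Lean on these libraries where they do the work, as an engineer would, in place of code of your own. Each camera call takes 0.05 s, during which the arm holds its last target. There are 200 camera calls.

## Working session

There is one attempt and no reset: what is moved stays moved. The work goes in short steps, each a Python script; the robot and the scene stay as the last script left them, time stands still between calls to the robot, and variables do not carry over. Pictures are saved under pics/ and viewed, at most 10 in all, crops included, and the job is handed in when it is done.

```bash
mkdir -p pics; ls; python3 - <<'E'
from bench import manip, effector, viewer
import cv2
for n in("scene","top"):
    c=viewer.get_calibration(n); print(n,c)
    cv2.imwrite(f"pics/{n}0.png",viewer.get_image(n)[:,:,::-1])
print(manip.current_clock(),manip.current_tcp_rot(),manip.grip_depth)
E
```

```text
pics
scene {'vfov': 55.02918664872617, 'cx': 275.73790827555405, 'cy': 210.972998124658, 'eye': array([ 1.28323065, -0.2063798 ,  0.72178117]), 'attitude': array([ 0.75965981,  0.47102548, -0.23761469, -0.38025153])}
top {'vfov': 43.086160168451585, 'cx': 277.508273884535, 'cy': 209.73094055443832, 'eye': array([0.48778026, 0.14805142, 1.37289889]), 'attitude': array([-0.70070414,  0.71226714, -0.02248421,  0.03440487])}
0.1 [ 2.00022914e-01  9.79790826e-01 -8.60680144e-04 -1.74473741e-04] 0.0188
```

View pics/scene0.png

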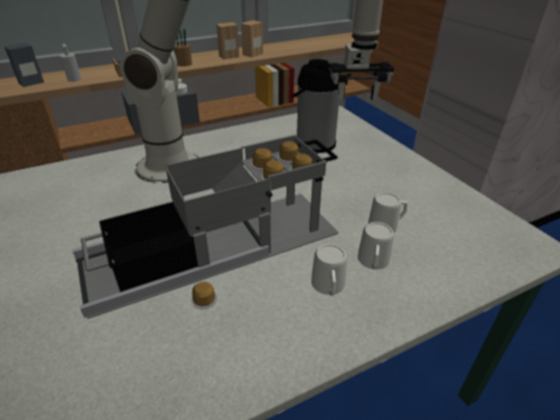

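View pics/top0.png

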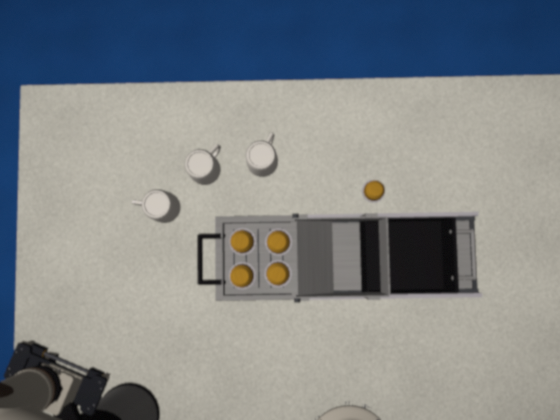

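The scene view shows the stand with the box drawn partly out, and the loose capsule at (204,293). The top view shows capsule4 at (374,190), the pan handle bar at (200,235–283), the hinge at about x=297, the box handle near x=470, and mugs at (158,204), (200,164) and (261,155). There is also a dark cylinder near the robot at (130,405). I'll enlarge the stand for a fit.

```bash
cat > h.py <<'E'
import numpy as np, cv2
from scipy.spatial.transform import Rotation as R
from bench import manip, effector, viewer
def ray(cal,u,v,z):
    f=210/np.tan(np.radians(cal["vfov"])/2)
    d=R.from_quat(cal["attitude"]).apply([(u-cal["cx"])/f,(v-cal["cy"])/f,1]); e=cal["eye"]
    return e+d*(z-e[2])/d[2]
def proj(cal,p):
    f=210/np.tan(np.radians(cal["vfov"])/2)
    q=R.from_quat(cal["attitude"]).inv().apply(np.array(p)-cal["eye"])
    return q[...,:2]/q[...,2:]*f+[cal["cx"],cal["cy"]]
E
python3 - <<'E'
from h import *
c=viewer.get_calibration("top")
for n,u,v,z in [("panh1",200,235,.212),("panh2",200,283,.212),("plate1",217,217,.006),("plate2",217,299,.006),("rail1",477,214,.036),("rail2",478,295,.036),("cap4",374,190,.036),("m0",158,204,.094),("m1",200,164,.094),("m2",261,155,.094),("m0h",133,203,.05),("m1h",218,148,.05),("m2h",272,136,.05),("bh",470,255,.094),("cyl",130,408,.2),("pc0",242,241,.23),("pc1",277,273,.23)]:
    print(n,ray(c,u,v,z).round(3))
im=cv2.imread("pics/top0.png")[190:325,180:500]
cv2.imwrite("pics/topcrop.png",cv2.resize(im,None,fx=2.5,fy=2.5,interpolation=cv2.INTER_CUBIC))
E
```

```text
panh1 [0.529 0.337 0.212]
panh2 [0.425 0.338 0.212]
plate1 [0.582 0.327 0.006]
plate2 [0.373 0.328 0.006]
rail1 [ 0.577 -0.33   0.036]
rail2 [ 0.376 -0.323  0.036]
cap4 [ 0.642 -0.074  0.036]
m0 [0.61  0.458 0.094]
m1 [0.706 0.356 0.094]
m2 [0.725 0.207 0.094]
m0h [0.618 0.532 0.05 ]
m1h [0.754 0.317 0.05 ]
m2h [0.782 0.181 0.05 ]
bh [ 0.475 -0.288  0.094]
cyl [0.159 0.492 0.2  ]
pc0 [0.514 0.244 0.23 ]
pc1 [0.445 0.17  0.23 ]
```

View pics/topcrop.png

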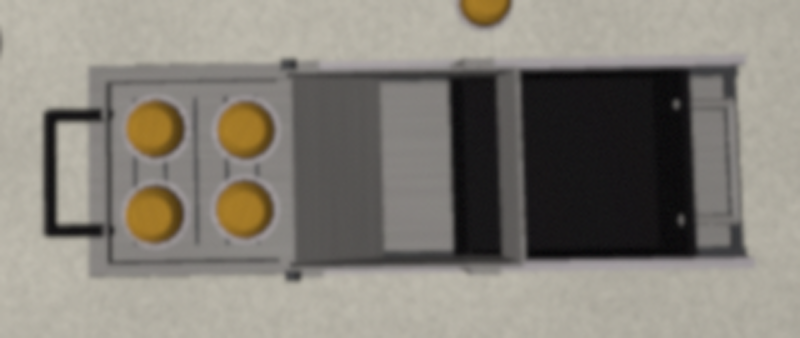

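The crop shows the pan handle bar at crop (50,115–233), the hinge pins at (288,64) and (292,274), the box handle bar from (733,100) to (738,222) and the box rim at about x=692.

```bash
python3 - <<'E'
from h import *
from scipy.optimize import least_squares
c=viewer.get_calibration("top")
P=lambda u,v:(180+u/2.5,190+v/2.5)
# stand x,y,z, box flag ; nan-weight for x
D=[((.05,.310,.212),P(50,113),0,1),((-.05,.310,.212),P(50,235),0,1),
((.1,.1,.187),P(288,64),0,0),((-.1,.1,.187),P(292,274),0,0),
((.101,-.36,.036),P(742,59),0,1),((-.101,-.36,.036),P(750,263),0,1),
((.108,.305,.006),P(90,67),0,1),((-.108,.305,.006),P(90,276),0,1),
((.083,-.097,.224),P(521,70),0,1),((-.083,-.097,.224),P(524,263),0,1),
((.055,-.198,.094),P(733,100),1,1),((-.055,-.198,.094),P(738,222),1,1)]
def res(p):
    x,y,a,b=p; r=[]
    for s,uv,f,wx in D:
        s=np.array(s); s[1]-=b*f
        w=[x+np.cos(a)*s[0]-np.sin(a)*s[1],y+np.sin(a)*s[0]+np.cos(a)*s[1],s[2]]
        r+=list((proj(c,w)-uv)*[1,wx])
    return np.array(r)
s=least_squares(res,[.476,.028,0,.12],loss="soft_l1")
print(s.x.round(4)); print(res(s.x).reshape(-1,2).round(1))
E
```

```text
[4.762e-01 2.750e-02 2.000e-04 1.273e-01]
[[-0.1  1.1]
 [ 0.1 -1.6]
 [ 0.2 -0. ]
 [ 0.2  0. ]
 [ 1.4  0.1]
 [ 1.9 -0. ]
 [-1.3 -0.6]
 [-0.7  0.4]
 [-1.3 -0.2]
 [ 0.1  0.3]
 [-0.1  1.4]
 [ 0.1 -1.1]]
```

```bash
cat >> h.py <<'E'
def down(yaw): # yaw=0: closing along world y ; pi/2: along x
    return (R.from_euler('z',yaw)*R.from_quat([0,1,0,0])).as_quat()
def tilt(t,flip=False): # tool z = (0,-sin t,-cos t), closing in the y-z plane
    r=R.from_euler('x',-t)*R.from_quat([0,1,0,0])
    return (r*R.from_euler('z',np.pi if flip else 0)).as_quat()
SX,SY=.476,.0275
E
python3 - <<'E'
from h import *
def ik(n,p,o):
    q=manip.solve_ik(p,o); print(n,None if q is None else np.round(q,2))
for y in (0,np.pi,.4): ik(f"cap {y:.1f}",[.642,-.074,.006],down(y)); ik(f"capup",[.642,-.074,.3],down(y))
for y in (np.pi/2,-np.pi/2): ik(f"box {y:.1f}",[SX,-.165,.07],down(y)); ik("push",[SX,-.34,.075],down(y)); ik("home",[SX,-.185,.075],down(y))
print(R.from_quat(tilt(.8)).as_matrix()[:,2])
for t in (.7,.9,1.1,1.3):
  for f in (False,True):
    z=R.from_quat(tilt(t,f)).as_matrix()[:,2]
    for a in (0,.7):
      b=np.array([SX,.1275+.21*np.cos(a)-.025*np.sin(a),.187+.21*np.sin(a)+.025*np.cos(a)])
      ik(f"pan {t} {f} {a}",b+.019*z,tilt(t,f))
    ik("  pre",b*[1,0,0]+[0,.3375,.212]-.08*z,tilt(t,f))
E
```

```text
cap 0.0 [ 0.24  0.74 -0.23  1.69  0.23  0.74  1.47]
capup [ 0.14  0.41 -0.09  1.48  0.04  1.25  1.62]
cap 3.1 [-0.14  0.75  0.3   1.71 -0.3   0.73 -1.26]
capup [-0.12  0.41  0.26  1.49 -0.11  1.25 -1.41]
cap 0.4 [ 0.29  0.75 -0.3   1.69  0.3   0.75  1.81]
capup [ 0.16  0.41 -0.12  1.48  0.05  1.25  2.01]
box 1.6 [-0.65  0.99  1.35  2.07 -1.12  1.14 -1.89]
push [-0.2   0.88  1.13  1.87 -0.94  1.04 -1.81]
home [-0.61  0.99  1.35  2.05 -1.11  1.14 -1.87]
box -1.6 [ 0.08  0.45  0.25  2.05 -0.17  0.67  0.43]
push [ 0.16  0.6   0.54  1.86 -0.42  0.8   0.93]
home [ 0.07  0.45  0.3   2.03 -0.2   0.69  0.5 ]
[ 0.         -0.71735609 -0.69670671]
pan 0.7 False 0 [-0.71  0.75 -0.31  1.4   0.56  1.67  0.43]
pan 0.7 False 0.7 [-0.59  0.55 -0.37  1.44  0.58  1.8   0.55]
  pre [-0.77  0.77 -0.33  1.18  0.56  1.86  0.47]
pan 0.7 True 0 [-1.07  0.74  0.27  1.41  0.27  1.55 -2.47]
pan 0.7 True 0.7 [-1.    0.53  0.24  1.45  0.37  1.68 -2.39]
  pre [-1.1   0.76  0.27  1.19  0.26  1.75 -2.45]
pan 0.9 False 0 [-0.77  0.86 -0.28  1.3   0.63  1.84  0.41]
pan 0.9 False 0.7 [-0.69  0.65 -0.32  1.38  0.66  1.94  0.53]
  pre [-1.    0.9   0.01  1.05  0.47  1.96  0.58]
pan 0.9 True 0 [-1.11  0.86  0.29  1.32  0.34  1.7  -2.49]
pan 0.9 True 0.7 [-1.04  0.63  0.25  1.4   0.45  1.81 -2.42]
  pre [-1.14  0.91  0.29  1.06  0.32  1.91 -2.45]
pan 1.1 False 0 [-0.85  0.97 -0.22  1.21  0.68  1.99  0.43]
pan 1.1 False 0.7 [-0.93  0.73  0.01  1.35  0.63  1.98  0.63]
  pre [-1.3   1.14  0.68  0.93  0.17  2.01  0.88]
pan 1.1 True 0 [-1.13  0.98  0.3   1.23  0.41  1.85 -2.49]
pan 1.1 True 0.7 [-1.07  0.74  0.26  1.35  0.54  1.92 -2.42]
  pre [-1.42  1.29  1.12  0.94 -0.13  1.99 -2.03]
pan 1.3 False 0 [-1.11  1.09  0.24  1.15  0.53  2.    0.63]
pan 1.3 False 0.7 [-1.2   0.87  0.46  1.33  0.54  1.96  0.81]
  pre None
pan 1.3 True 0 [-1.16  1.1   0.33  1.15  0.47  1.98 -2.46]
pan 1.3 True 0.7 [-1.13  0.85  0.33  1.32  0.59  2.   -2.39]
  pre None
```

```bash
python3 - <<'E'
from h import *
p=np.array(manip.current_tool_pos())
manip.servo_line(p+[0,0,.15],vel=.25)
manip.move_pose([.642,-.074,.2],down(0))
print(manip.current_clock(),manip.current_tool_pos(),manip.current_force())
c=viewer.get_calibration("wrist"); cv2.imwrite("pics/w1.png",viewer.get_image("wrist")[:,:,::-1])
print(c, proj(c,np.array([[.642,-.074,.04],[.642,-.074,0]])))
E
```

```text
3.65 [ 0.64231114 -0.07251057  0.20020942] [0.19931361 0.07282351 0.42185161]
{'vfov': 70.86838052054027, 'cx': 278.666038250424, 'cy': 209.57456072401212, 'eye': array([ 0.5747114 , -0.07256184,  0.35706254]), 'attitude': array([0.70078627, 0.70168902, 0.09122999, 0.09059919])} [[277.06202253 195.17790399]
 [277.20973516 188.40779339]]
```

View pics/w1.png

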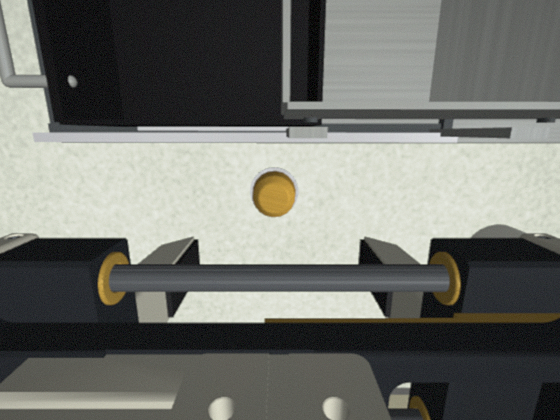

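The wrist view shows the capsule's rim centred at about (274,190), against (277,188) predicted. That puts it at roughly (0.643, -0.077). Grasping now.

```bash
python3 - <<'E'
from h import *
manip.servo_line([.643,-.077,.06],vel=.2)
manip.servo_line([.643,-.077,.006],vel=.08)
print(manip.current_tool_pos(),manip.current_force())
effector.close(f_grip=8)
print("gap",manip.current_finger_gap(),manip.current_gripper_force())
manip.servo_line([.643,-.077,.26],vel=.25)
print("gap",manip.current_finger_gap())
if manip.current_finger_gap()>.03:
    manip.move_pose([SX,-.165,.26],down(-np.pi/2))
    print(manip.current_tool_pos(),manip.current_finger_gap(),manip.current_clock())
    manip.servo_line([SX,-.165,.075],vel=.15)
    print(manip.current_tool_pos(),manip.current_force(),manip.current_clock())
    cv2.imwrite("pics/w2.png",np.hstack([viewer.get_image("scene")[100:400,50:450],viewer.get_image("wrist")[:300,80:480]])[:,:,::-1])
E
```

```text
[ 0.64323739 -0.07700776  0.0060327 ] [-0.43924243 -0.34267362 -0.30391649]
gap 0.051379920461226206 8.010157222718135
gap 0.05136551583312921
[ 0.47629    -0.16451765  0.25953572] 0.05162519861551434 8.45
[ 0.4767152  -0.16522515  0.075747  ] [ 0.42717492 -0.22966853  0.38521391] 9.8333
```

View pics/w2.png

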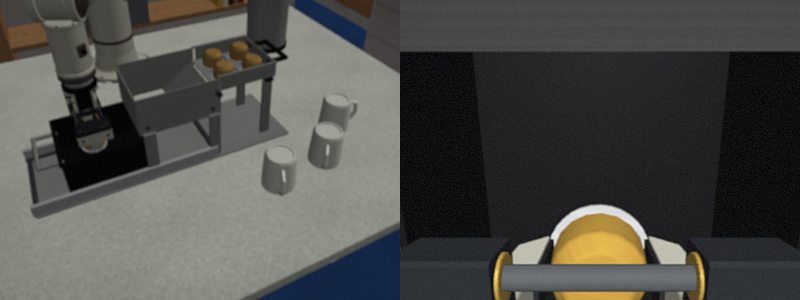

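The capsule is held over the open box, clear of the spout plate. Next I release it, then push the box home with closed fingers on the handle bar.

```bash
python3 - <<'E'
from h import *
effector.open_jaws(); manip.sleep(.3)
cv2.imwrite("pics/w3a.png",viewer.get_image("wrist")[:,:,::-1])
manip.servo_line([SX,-.165,.2],vel=.25)
effector.close(f_grip=8)
manip.servo_line([SX,-.345,.2],vel=.25)
manip.servo_line([SX,-.345,.078],vel=.2)
print(manip.current_tool_pos(),manip.current_force())
f0=np.array(manip.current_force())
y=-.345
manip.servo_line([SX,-.20,.078],vel=.08)
print("f at -.2",np.array(manip.current_force())-f0)
y=-.20
while y<-.165:
    y+=.002; manip.servo_line([SX,y,.078],vel=.03)
    f=(np.array(manip.current_force())-f0)
    if abs(f[1])>12: break
print(y,f,manip.current_tool_pos(),manip.current_clock())
i=viewer.get_image("top")
cv2.imwrite("pics/w3.png",cv2.resize(i[180:330,180:500],None,fx=2.5,fy=2.5,interpolation=cv2.INTER_CUBIC)[:,:,::-1])
E
```

```text
[ 0.47688057 -0.34484769  0.07890811] [-0.46458144 -1.03601773  0.18793487]
f at -.2 [-0.05534213  0.25822789  0.31535799]
-0.182 [  0.99826095 -13.08360445  -6.76195613] [ 0.47606128 -0.18692396  0.07821232] 19.025
```

View pics/w3.png

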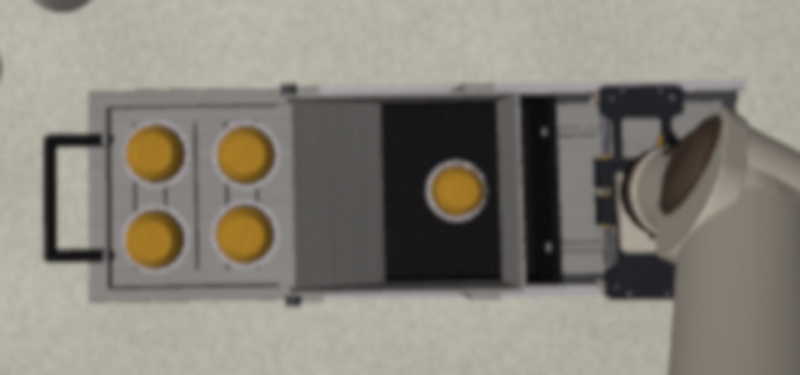

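The top view shows capsule4 inside the box at crop (457,190). The box rim has moved to about x=560, a shift of roughly 125 mm, so the box is home. The pan is level with its four capsules. Next is the pan handle.

```bash
cat >> h.py <<'E'
T=.85; OT=tilt(T); ZT=R.from_quat(OT).as_matrix()[:,2]
def bar(a): return np.array([SX,SY+.1+.21*np.cos(a)-.025*np.sin(a),.187+.21*np.sin(a)+.025*np.cos(a)])
def tip(a): return bar(a)+.019*ZT
E
python3 - <<'E'
from h import *
manip.servo_line([SX,-.21,.078],vel=.1)
manip.servo_line([SX,-.24,.4],vel=.3)
effector.open_jaws()
pre=tip(0)-.08*ZT
print(manip.solve_ik(pre,OT))
manip.move_pose(pre+[0,0,.12],OT)
manip.servo_line(pre,vel=.2)
print(manip.current_clock(),manip.current_tool_pos(),pre,manip.current_q(),manip.current_force())
c=viewer.get_calibration("wrist");print(proj(c,bar(0)+[[-.05,0,0],[.05,0,0],[0,-.048,.015]]))
w=viewer.get_image("wrist"); s=viewer.get_image("scene")
cv2.imwrite("pics/w4.png",np.hstack([w[:,80:480],s[:,150:550]])[:,:,::-1])
E
```

```text
[-0.85516532  0.85965629 -0.23245981  1.12889227  0.57683486  1.93506089
  0.48075295]
25.2167 [0.47674509 0.38322247 0.25355811] [0.476      0.3833281  0.25225897] [-1.19857606  0.88276562  0.43186273  1.14617579  0.22917699  1.80928659
  0.74829703] [0.35359175 0.73689447 0.60309493]
[[278.63957878 155.65232776]
 [278.90228458 279.40745803]
 [228.89528404 212.21544648]]
```

View pics/w4.png

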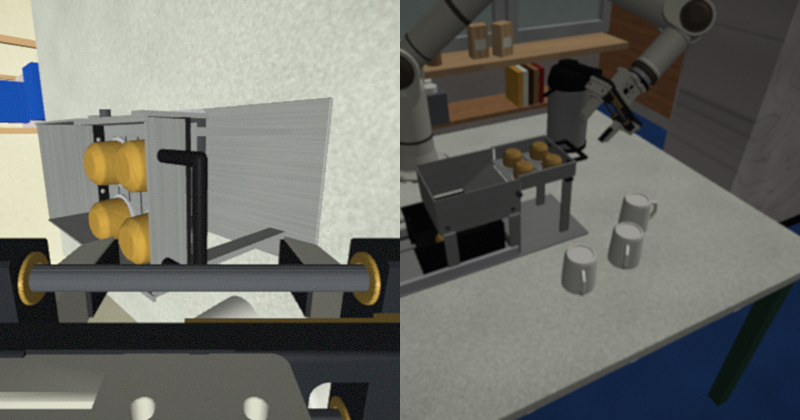

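The wrist view shows the bar at column ~279, where it was predicted and centred between the fingers. Next: advance, grip, and tip in small arc steps.

```bash
python3 - <<'E'
from h import *
manip.servo_line(tip(0),vel=.1)
print(manip.current_force())
effector.close(f_grip=10)
print("gap",manip.current_finger_gap(),manip.current_force(),manip.current_tool_pos(),tip(0))
if .008<manip.current_finger_gap()<.02:
    for a in np.arange(.08,.69,.1):
        manip.servo_line(tip(a),vel=.08); print(round(a,2),manip.current_force().round(1),(manip.current_tool_pos()-tip(a)).round(4))
    manip.sleep(1.0)
    print(manip.current_finger_gap(),manip.current_clock())
    i=viewer.get_image("top")
    s=viewer.get_image("scene")
    cv2.imwrite("pics/w5.png",np.hstack([i[190:330,190:480].repeat(2,0).repeat(2,1)[:, :400],s[80:360,100:500]])[:,:,::-1])
E
```

```text
[-0.12438143  0.2297803   0.02082567]
gap 0.011761673342349422 [-1.06351812 -1.42643416  1.52855775] [0.47601663 0.32285853 0.19984094] [0.476      0.32322567 0.19946032]
0.08 [ 1.4  0.9 -2.8] [0.     0.     0.0003]
0.18 [ 0.6  1.8 -2.3] [0.     0.0006 0.0003]
0.28 [ 0.9  7.1 -1.2] [-0.      0.0013 -0.0002]
0.38 [-0.2  6.  -0.2] [-0.0001  0.0012 -0.0004]
0.48 [-0.3  5.6  0.7] [-0.0001  0.0007 -0.0003]
0.58 [-0.2  5.9  1.4] [-0.0001  0.0002 -0.0004]
0.68 [-1.7  3.2 -0.1] [-0.0001 -0.0001 -0.0004]
0.011442369834708888 31.3417
```

View pics/w5.png

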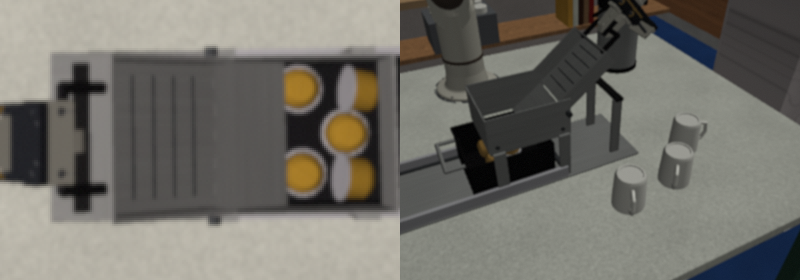

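The pan is empty and all five capsules are in the box: three upright and two on their sides near the spout plate. Now I lower the pan gently.

```bash
python3 - <<'E'
from h import *
for a in list(np.arange(.58,.05,-.1))+[.02,-.008]:
    manip.servo_line(tip(a),vel=.08)
manip.sleep(.2)
print(manip.current_force(),manip.current_finger_gap(),manip.current_tool_pos()-tip(0))
effector.open_jaws(); manip.sleep(.2)
pre=tip(0)-.08*ZT
manip.servo_line(pre,vel=.15)
manip.servo_line(pre+[0,0,.15],vel=.25)
print(manip.current_clock(),manip.current_force())
i=viewer.get_image("top")
cv2.imwrite("pics/w6.png",cv2.resize(i[180:330,180:500],None,fx=2.5,fy=2.5,interpolation=cv2.INTER_CUBIC)[:,:,::-1])
E
```

```text
[ 0.76903281 -2.07767253  4.78556461] 0.011483406992981015 [ 3.61251155e-05 -1.15183149e-03 -3.20210137e-04]
38.075 [ 0.08955789 -0.56177605 -0.2350686 ]
```

View pics/w6.png

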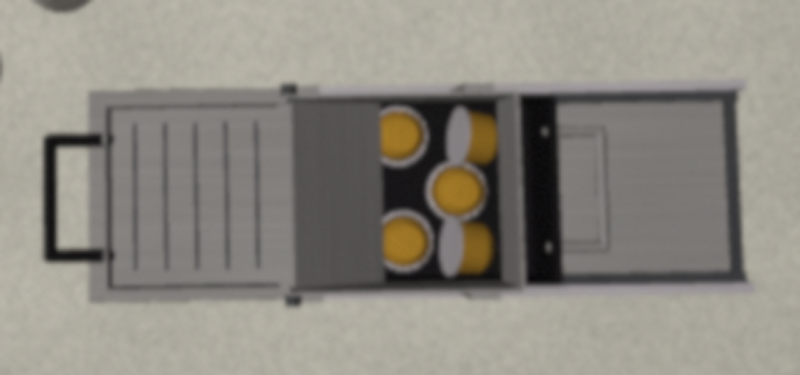

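The pan is level again with its handle at the same pixels, and all five capsules are in the box. The box handle bar is at crop x≈605. Next I hook the closed fingers into the handle gap and draw the box out.

```bash
python3 - <<'E'
from h import *
c=viewer.get_calibration("top"); print("bar",ray(c,180+604/2.5,180+190/2.5,.094))
O=(R.from_euler('x',.2)*R.from_quat(down(-np.pi/2))).as_quat()
effector.close(f_grip=8)
manip.move_pose([SX,-.16,.38],O)
manip.servo_line([SX,-.141,.15],vel=.25)
f0=manip.current_force().copy()
manip.servo_line([SX,-.141,.08],vel=.08)
print((manip.current_force()-f0).round(1),manip.current_clock(),manip.current_tool_pos())
if abs(manip.current_force()[2]-f0[2])<4:
    manip.servo_line([SX,-.30,.08],vel=.07)
    print((manip.current_force()-f0).round(1))
    y=-.30
    while y>-.345:
        y-=.002; manip.servo_line([SX,y,.08],vel=.03)
        f=manip.current_force()-f0
        if abs(f[1])>12: break
    print(y,f.round(1),manip.current_tool_pos())
    p=manip.current_tool_pos().copy()
    manip.servo_line([SX,p[1]+.01,.08],vel=.05)
    manip.servo_line([SX,p[1]+.005,.3],vel=.2)
    print(manip.current_clock(),manip.current_force())
manip.servo_line(manip.current_tool_pos()+[0,-.05,.1],vel=.25)
i=viewer.get_image("top"); s=viewer.get_image("scene")
cv2.imwrite("pics/w7.png",np.hstack([i[100:400,100:500],s[100:400,50:450]])[:,:,::-1])
E
```

```text
bar [ 0.47457754 -0.17300778  0.094     ]
[-1.   0.2 -0. ] 43.6833 [ 0.47632048 -0.14126126  0.08030709]
[-0.9  2.   0.2]
-0.328 [-2.9 14.2  8. ] [ 0.475972   -0.32221046  0.0800198 ]
51.325 [-0.39104612 -0.68932698 -0.21965557]
```

View pics/w7.png

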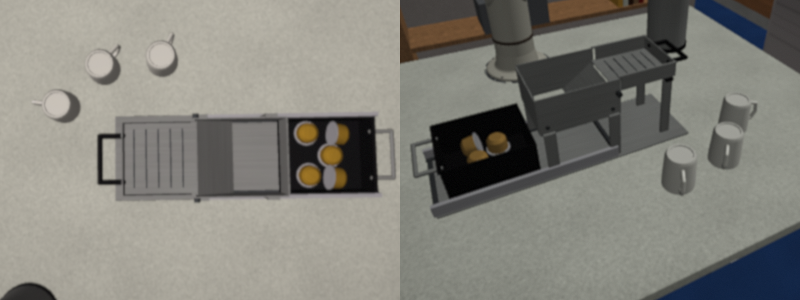

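The box is right out: its bar is at pixel ~491, which is y ≈ -0.340, at the outer stop. All five capsules are inside it, the pan is level, the mugs are untouched and the robot is clear.

```bash
python3 - <<'E'
from h import *
print(manip.hand_in(),manip.current_clock())
E
```

```text
the job is handed in; nothing more can be done
the job is handed in; nothing more can be done
```

The job is handed in: all five capsules are in the box, the box is drawn out to its outer stop, the pan is gently back to level, and the mugs are where they stood; the hand-in call returned no verdict, so this rests on the final camera pictures and the force readings.

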